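Load the specimen cassette, unlatch it from its dock and hold it up

TASK

Take the orange-headed specimen pin out of the white rack and stand it fully down in the empty bore of the aluminium cassette, leaving the cassette latched in its dock, and let go of the pin. Then pinch the cassette's two blue side catches together so that it unlatches, lift the cassette level, with both its pins still seated, at least 10 cm up, clear of the dock, and finish while still holding it there by the pinched catches. Leave the other pins and everything else on the bench where they are.

Things in the scene. Friction and masses are not known exactly. Their poses are not given: they have to be found in the camera images.
- pin_orange_mid (a point): pin 64 mm tall: steel shank 14 mm diameter, 40 mm long (3 mm chamfer), an orange head 18 mm diameter, 24 mm tall; 30 g. Point: on its axis half-way up, 32 mm above the foot, 20 mm below the middle of the head; z towards the head. Starts in one of the rack's bores; goes in the empty bore, where fully down the point is 4 mm above the cassette's top.
- pin_green_mid (a point): pin 64 mm tall: steel shank 14 mm diameter, 40 mm long (3 mm chamfer), a green head 18 mm diameter, 24 mm tall; 30 g. Point: on its axis half-way up, 32 mm above the foot, 20 mm below the middle of the head; z towards the head. It starts, and stays, in the cassette's other bore.
- pin_black_mid (a point): pin 64 mm tall: steel shank 14 mm diameter, 40 mm long (3 mm chamfer), a black head 18 mm diameter, 24 mm tall; 30 g. Point: on its axis half-way up, 32 mm above the foot, 20 mm below the middle of the head; z towards the head. It stands in the rack and stays there.
- pin_white_mid (a point): pin 64 mm tall: steel shank 14 mm diameter, 40 mm long (3 mm chamfer), a white head 18 mm diameter, 24 mm tall; 30 g. Point: on its axis half-way up, 32 mm above the foot, 20 mm below the middle of the head; z towards the head. It stands in the rack and stays there.
- rack: white plastic rack fixed to the bench, 56 x 160 x 28 mm high; origin at the centre of its underside. Three bores 17 mm wide and 20 mm deep along its y axis at y = -50, 0 and 50 mm; a pin standing in one has its foot 8 mm and the middle of its head 60 mm above the bench.
- cassette: loose aluminium cassette latched in the dock, 120 mm long (x), 44 mm wide, 36 mm high, about 0.2 kg, a bore towards each end, a narrow waist and two blue catches; origin at the centre of its underside, 8 mm above the bench while docked. y points to the left catch, z up.
- cassette_grip (a point): where to pinch: half-way between the blue catches, 54 mm above the cassette's underside, axes as the cassette. Each catch is a flat upright tab 20 mm wide (along x), 4 mm thick, its top 68 mm above the underside; outer faces 50 mm apart (y = -25 and 25 mm) when released, 36 mm when fully pressed.
- bore_empty (a point): centre of the mouth of the cassette's empty bore, 37.5 mm from the cassette's middle along its +x, level with the cassette's top (44 mm above the bench while docked). Bore 16 mm diameter, 28 mm deep, rim chamfered 2 mm; z up, axes as the cassette.
- bore_full (a point): centre of the mouth of the other bore, at -37.5 mm along the cassette's x, which holds the green pin. Same size.
- catch_left (a joint): spring catch on the cassette's left (+y) side, in m pressed inwards: 0 = released (hook under the dock's lip), 0.007 = fully pressed against its stop; above 0.005 its hook is clear of the lip. The spring pushes back with 3 N at 0 and 6 N at 0.007. It springs out again when let go.
- catch_right (a joint): spring catch on the cassette's right (-y) side, in m pressed inwards: 0 = released (hook under the dock's lip), 0.007 = fully pressed against its stop; above 0.005 its hook is clear of the lip. The spring pushes back with 3 N at 0 and 6 N at 0.007. It springs out again when let go.
- dock: dock fixed to the bench: white plate 150 x 100 x 8 mm, origin under its centre, axes as the cassette; guide walls 22 mm above the bench round the cassette (1.5 mm play). Beside each catch a dark steel lip (32 mm along x, 27.5 to 38 mm from the middle in y, top 26 mm above the bench) under which the catch's hook sits.
- petri_dish: clear closed petri dish, 94 mm diameter, 17 mm high, origin under its centre; a bystander.
- slide_box: blue slide box, 85 x 100 x 30 mm, origin under its centre; a bystander.
- tweezers: steel tweezers lying flat, 120 mm long, 8 mm high, origin under its centre; a bystander.
- sample_jar: sample jar with white cap, 52 mm diameter, 70 mm high, origin under its centre; a bystander.
- loupe: black loupe, 46 mm diameter, 32 mm high, origin under its centre; a bystander.
Mind the look-alikes: they are no part of the job. Several things look just like the dock: the one meant starts farthest to the robot's right.

How it is judged (in metres and radians):
On the way, in this order (a step that is already met when the one before it is completed fails the run):
1. the orange pin stands fully down in the empty bore, let go, the cassette still latched in its dock (x of pin_orange_mid in the frame of bore_empty between -0.003 and 0.003 m and y of pin_orange_mid in the frame of bore_empty between -0.003 and 0.003 m and z of pin_orange_mid in the frame of bore_empty between 0 and 0.007 m and angle between the z axis of pin_orange_mid and the z axis of bore_empty, either way round below 0.15 rad and contact force between the fingers and pin_orange below 0.1 N and height (world z) of cassette_grip below 0.068 m and value of joint each of catch_left, catch_right below 0.003 m), for 0.2 s.
2. the cassette is lifted clear of the dock by both pinched catches (height (world z) of cassette_grip above 0.152 m and value of joint each of catch_left, catch_right above 0.004 m and contact force between the fingers and cassette above 2 N and contact force between cassette and dock below 0.05 N and angle between cassette_grip's own z axis and vertical below 0.3 rad), for 0.2 s.
At the end, for the whole second after the job is handed in: Fingers hold the cassette by both catches (each pressed over 4 mm, over 2 N), at least 9 cm above its docked height, under 0.3 rad tilt, off the dock, under 30 mm/s; orange and green pins in their bores within 3 mm of the axis, 0.15 rad and about 4 mm of full depth (all of step 2 and x of pin_orange_mid in the frame of bore_empty between -0.003 and 0.003 m and y of pin_orange_mid in the frame of bore_empty between -0.003 and 0.003 m and z of pin_orange_mid in the frame of bore_empty between 0 and 0.007 m and angle between the z axis of pin_orange_mid and the z axis of bore_empty, either way round below 0.15 rad and x of pin_green_mid in the frame of bore_full between -0.003 and 0.003 m and y of pin_green_mid in the frame of bore_full between -0.003 and 0.003 m and z of pin_green_mid in the frame of bore_full between 0 and 0.007 m and angle between the z axis of pin_green_mid and the z axis of bore_full, either way round below 0.15 rad and linear speed of cassette below 0.03 m/s); the arm keeps its last pose, push and grip.
It fails at once if a pin left in the rack is moved by more than 3 cm (distance of any of pin_black_mid, pin_white_mid from where it was at the start of the episode above 0.03 m).
It fails at once if a bystander is moved by more than 3 cm (distance of any of petri_dish, slide_box, tweezers, sample_jar, loupe from where it was at the start of the episode above 0.03 m).
It also fails if it takes over 54 s, if anything falls off the work surface, if the arm or the gripper's body presses on something with over 40 N, if the wrist force passes 120 N, or if a joint passes its speed limit or range.

ROBOT

A 6-joint arm with a two-finger parallel gripper is mounted at the origin on the work surface. World frame = base frame: x ahead of the robot, y to its left, z up, the work surface at z = 0. Lengths are in m, angles in degrees, forces in N, time in s.
With the tool pointing down it reaches from about 0.275 to 0.725 m from the base axis. Payload 15.9 kg.
Tool frame: the origin (TCP) lies midway between the tips of the shut fingers; the grasp point (between the pads) lies 19 mm behind it (bot.tcp_to_grasp is the distance from the TCP to the grasp point, in m); z points along the fingers, y is the line along which they close (so a half turn about z gives the same grasp; the last joint's range is limited). The gripper opens to 85 mm and grips with 20 to 120 N. Pads are 22 mm wide; open, the fingers measure 114 mm over their backs; the gripper's body (76 mm by 85 mm) begins 54 mm behind the grasp point. The pads swing forward as they close: fully open they stand 13 mm farther back than shut.
Start: joints at [-65.89, 12.198, -1.971, 75.831, 0, 90], TCP at [0.204, -0.456, 0.231] pointing down, gripper open.
Joint ranges: [-170.91, 170.91], [-42.67, 98.43], [-65.05, 77.54], [-120.47, 116.71], [-90, 82.35], [-180, 180]. Speed limits (degrees/s): [108.29, 108.29, 136.94, 147.25, 180, 180].

INTERFACE

Orientations are given as [roll, pitch, yaw] about the fixed x, y, z axes, in that order (R = Rz(yaw) Ry(pitch) Rx(roll)).
In Python, from workcell import bot gives the robot as it stands.
- The arm moves only by the tool step_arm, never from a script. Its arguments are lists of equal length, an entry for each row: "xyz": the shift along the world's x, y, z normalised to -1 to 1, where 1 is 0.2 m, a list of three; "yaw": the turn about the world's z normalised to -1 to 1, where 1 is 90 degrees; "fingers": the closure, from -1 (fully open) to 1 (shut). In form: {"xyz": [[tx, ty, tz], ...], "yaw": [yaw, ...], "fingers": [fingers, ...]}. A call has 1 to 5 rows; each row shifts and turns the commanded pose from where the row before left it; what a row does not reach is not made up. A row lasts 1/12 s, in which the tool goes at most 41.7 mm and 7.16 degrees, less where a joint would pass 70% of its speed; a pose out of reach is approached as far as the arm can. A call with a number of a shift or a turn outside -1 to 1 is refused whole. A call with a gripper value outside its range is refused whole. The fingers move at their own pace and stop on an object; "force" is the grip in N (left out, the last holds). Time passes only in rows, so rows that do not move let the fingers close. It gives the time, the measured TCP pose, the force, the opening and the grip force at its end, in the units of the state.
- bot.state(): the state, without advancing time (a new reading comes with each control period).
- bot.get_image(name): name is "side" or "top" or "wrist"; returns the picture (480x640x3 uint8, blue, green, red); there is no depth.
- bot.calibration(name): a dict with "fx", "fy", "cx", "cy" (pixels), "world_from_camera" (4x4, takes a point from camera to world coordinates); the wrist camera has in their place "hand_eye" (4x4, takes a point from camera to tool coordinates, whose origin is the TCP and whose axes are the flange's). Camera axes: x right, y up, looking along -z (the intrinsics and any distortion apply to the point x, -y, -z); pixel columns grow to the right and rows downward; lengths in m; the calibration is good to about 2 mm. A picture is of the moment at which its call begins: read the wrist's pose just before it. calibration takes no time and is no camera call.
- bot.close_job(): hands the job in; it is judged then, once.
The state is a dict: "t": time; "joints": joint angles; "qd": joint speeds; "joint_torque": joint torques, N m; "ee_pos": TCP position; "ee_rot": TCP orientation; "ft_force": force on the tool from outside, world axes, zero at the start; "moment": the same for the moment, N m; "width": finger opening in m; "grip_force": force on a finger pad.
Only numpy, scipy, OpenCV 4.12 (cv2) and the standard library are available. Lean on these libraries where they do the work, as an engineer would, in place of code of your own. Each camera call takes 0.05 s, during which the arm holds its last target. There are 200 camera calls.

## Working session

There is one attempt and no reset: what is moved stays moved. The work goes in short steps, Python scripts to look and compute and a tool call to move; the robot and the scene stay as the last step left them, time stands still between calls to the robot, and variables do not carry over. Pictures are saved under pics/ and viewed, at most 10 in all, crops included, and the job is handed in when it is done.

Besides the shell and the picture viewer there is one more tool, called after "Request:" in YAML: its name, and indented under it one key for each argument. step_arm: Moves the arm, as the interface text tells. Its arguments: {"type":"object","properties":{"xyz":{"type":"array","items":{"type":"array","items":{"type":"number"}}},"yaw":{"type":"array","items":{"type":"number"}},"fingers":{"type":"array","items":{"type":"number"}},"force":{"type":"number"}},"required":["xyz","yaw","fingers"]}

```bash
mkdir -p pics; ls; python3 - <<'E'
from workcell import bot
import cv2, numpy as np
s=bot.state(); print(s)
for n in ("top","side"):
    im=bot.get_image(n); cv2.imwrite(f"pics/{n}0.png",im); c=bot.calibration(n); print(n,c)
print(bot.calibration("wrist"))
E
```

```text
pics
{'t': 0.0, 'joints': array([-6.58873557e+01,  1.22236535e+01, -2.00878503e+00,  7.58329088e+01,
       -8.20343838e-04,  8.99998377e+01]), 'qd': array([-0.07224765,  0.14647064, -0.09252315,  0.03408476,  0.14172188,
       -0.08652464]), 'joint_torque': array([-4.27998137e-03, -6.86152554e+01,  4.87122560e+01,  1.74365449e-02,
       -4.28722942e-04,  3.80496590e-05]), 'ee_pos': array([ 0.20411589, -0.45604782,  0.23082243]), 'ee_rot': array([-1.79934653e+02,  8.20158200e-04,  2.41128076e+01]), 'ft_force': array([-0.12026175, -0.00144706, -0.31862169]), 'moment': array([ 0.00254108,  0.02297649, -0.02271148]), 'grip_force': 0.0, 'width': 0.08548466173302507}
top {'fx': 572.0309729974806, 'fy': 572.0309729974806, 'cx': 316.3583526190148, 'cy': 241.14350719876123, 'world_from_camera': array([[-0.00599296,  0.99059022, -0.13673003,  0.36307473],
       [-0.99996305, -0.00509385,  0.00692475, -0.02901864],
       [ 0.00616311,  0.13676648,  0.99058414,  1.20985969],
       [ 0.        ,  0.        ,  0.        ,  1.        ]])}
side {'fx': 475.1347441748317, 'fy': 475.1347441748317, 'cx': 315.9005165385896, 'cy': 240.1558497825035, 'world_from_camera': array([[-0.9295017 ,  0.23171313, -0.28694183,  0.18166297],
       [-0.36881621, -0.58166218,  0.7250129 ,  0.82096852],
       [ 0.0010918 ,  0.77972952,  0.62611555,  0.76897387],
       [ 0.        ,  0.        ,  0.        ,  1.        ]])}
{'fx': 416.16530781282614, 'fy': 416.16530781282614, 'cx': 322.9131112396193, 'cy': 239.57633155261647, 'hand_eye': array([[-5.10524530e-04,  9.63139637e-01,  2.69001449e-01,
         6.75974261e-02],
       [ 9.99999829e-01,  4.14607834e-04,  4.13377714e-04,
         1.30921690e-03],
       [ 2.86610353e-04,  2.69001614e-01, -9.63139683e-01,
        -1.43311621e-01],
       [ 0.00000000e+00,  0.00000000e+00,  0.00000000e+00,
         1.00000000e+00]])}
```

View pics/top0.png

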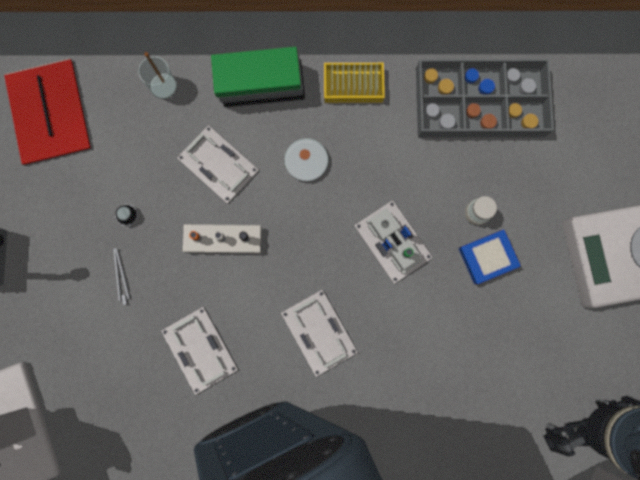

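View pics/side0.png

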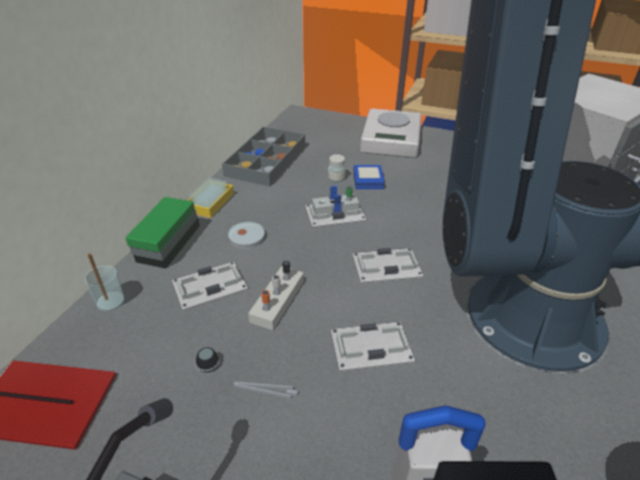

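```bash
cat >h.py <<'E'
import cv2, numpy as np
from scipy.spatial.transform import Rotation as R
from workcell import bot
def cam(n, s=None):
    c=bot.calibration(n)
    if n=="wrist":
        T=np.eye(4); T[:3,:3]=R.from_euler('xyz',s["ee_rot"],degrees=True).as_matrix(); T[:3,3]=s["ee_pos"]
        M=T@c["hand_eye"]
    else: M=c["world_from_camera"]
    return c,M
def cast(n,uv,z,s=None):
    c,M=cam(n,s); u,v=uv
    d=M[:3,:3]@np.array([(u-c["cx"])/c["fx"],-(v-c["cy"])/c["fy"],-1])
    return M[:3,3]+d*(z-M[2,3])/d[2]
def proj(n,p,s=None):
    c,M=cam(n,s); q=np.linalg.inv(M)@np.r_[p,1]
    return c["cx"]+c["fx"]*q[0]/-q[2], c["cy"]-c["fy"]*q[1]/-q[2]
HSV=dict(orange=((3,120,60),(16,255,255)),green=((60,80,25),(90,255,255)),blue=((100,120,40),(125,255,255)))
def blobs(im,col,box=None,amin=15):
    m=cv2.inRange(cv2.cvtColor(im,cv2.COLOR_BGR2HSV),*map(np.array,HSV[col]))
    if box: k=np.zeros_like(m); x0,y0,x1,y1=box; k[y0:y1,x0:x1]=1; m*=k
    n,l,st,ce=cv2.connectedComponentsWithStats(m)
    return [(ce[i].round(1),st[i][:5]) for i in range(1,n) if st[i][4]>=amin]
E
python3 - <<'E'
from h import *
im=cv2.imread("pics/top0.png")
for c,b,z in (("orange",(180,215,270,260),.064),("green",(355,195,435,285),.09),("blue",(355,195,435,285),.07)):
    for ce,st in blobs(im,c,b,8): print(c,ce,st,cast("top",ce,z).round(4))
a=im[190:290,350:440]; b=im[190:290,175:275]
cv2.imwrite("pics/crop0.png",np.hstack([cv2.resize(a,None,fx=4,fy=4,interpolation=2),cv2.resize(b,None,fx=4,fy=4,interpolation=2)]))
# rack rect
g=cv2.inRange(cv2.cvtColor(im,cv2.COLOR_BGR2HSV),(0,0,140),(180,70,255)); 
for nm,(x0,y0,x1,y1) in (("rack",(170,215,275,262)),("dock",(345,195,440,290))):
    pts=cv2.findNonZero(g[y0:y1,x0:x1])+np.array([x0,y0]); r=cv2.minAreaRect(pts); z=.028 if nm=="rack" else .008
    P=np.array([cast("top",p,z) for p in cv2.boxPoints(r)]); print(nm,r,P.round(4).tolist(),P.mean(0))
E
```

```text
orange [196.1 236.8] [193 233   6   7  24] [0.5314 0.206  0.064 ]
green [406.3 253.6] [404 250   8   7  28] [ 0.4919 -0.2141  0.09  ]
blue [405.5 232.2] [401 227  10  11  66] [ 0.5377 -0.217   0.07  ]
blue [386.8 244.8] [383 240   9  10  53] [ 0.5123 -0.1786  0.07  ]
rack ((220.5, 237.5), (27.0, 77.0), 90.0) [[0.5638, 0.2435, 0.028], [0.563, 0.0826, 0.028], [0.5061, 0.0821, 0.028], [0.507, 0.242, 0.028]] [0.53499694 0.1625433  0.028     ]
dock ((392.55987548828125, 241.0235595703125), (70.84768676757812, 46.791595458984375), 55.175514221191406) [[0.5626, -0.1159, 0.008], [0.6203, -0.1992, 0.008], [0.4944, -0.2819, 0.008], [0.4384, -0.1992, 0.008]] [ 0.52891549 -0.19904633  0.008     ]
```

View pics/crop0.png

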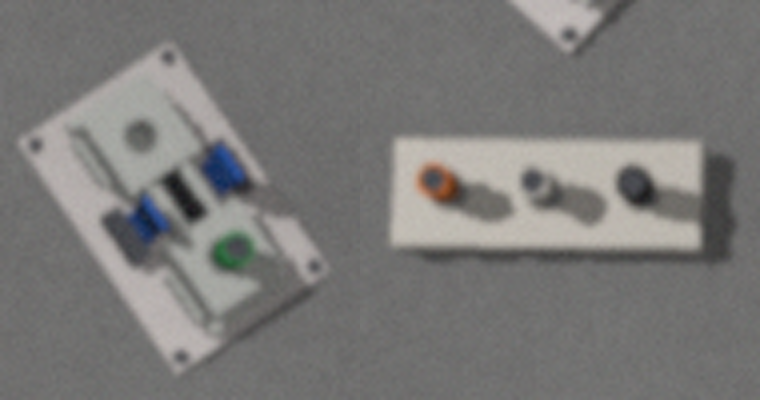

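The four dock look-alikes are at top pixels (217,163), (199,349), (318,333) and (394,241). The last one is meant: it has the largest column, so it is farthest right, and it holds the cassette. The crop confirms this, showing blue catches, the green pin at (407,254) and the empty bore at (385,224). The orange pin is at the left end of the rack, at (196,237).

Request:
step_arm:
  xyz:
    - [0.08,0.165,0]
    - [0.08,0.165,0]
    - [0.08,0.165,0]
    - [0.08,0.165,0]
    - [0.08,0.165,0]
  yaw: [0.037,0.037,0.037,0.037,0.037]
  fingers: [-1,-1,-1,-1,-1]
  force: 25

```text
t: 0.52
ee_pos: [0.2843, -0.2897, 0.2311]
ee_rot: [-180.0, -0.0, 40.9]
ft_force: [0.7, 0.2, -0.1]
width: 0.0851
grip_force: 0.0
```

Request:
step_arm:
  xyz:
    - [0.08,0.165,0]
    - [0.08,0.165,0]
    - [0.08,0.165,0]
    - [0.08,0.165,0]
    - [0.08,0.165,0]
  yaw: [0.037,0.037,0.037,0.037,0.037]
  fingers: [-1,-1,-1,-1,-1]

```text
t: 0.93
ee_pos: [0.3644, -0.1246, 0.2313]
ee_rot: [180.0, -0.0, 57.6]
ft_force: [0.8, -1.3, -0.6]
width: 0.0856
grip_force: 0.0
```

Request:
step_arm:
  xyz:
    - [0.08,0.165,0]
    - [0.08,0.165,0]
    - [0.08,0.165,0]
    - [0.08,0.165,0]
    - [0.08,0.165,0]
  yaw: [0.037,0.037,0.037,0.037,0.037]
  fingers: [-1,-1,-1,-1,-1]

```text
t: 1.35
ee_pos: [0.4445, 0.0406, 0.2312]
ee_rot: [-180.0, 0.0, 74.2]
ft_force: [2.0, -1.1, 0.2]
width: 0.0857
grip_force: 0.0
```

Request:
step_arm:
  xyz:
    - [0.088,0.165,-0.04]
    - [0.088,0.165,-0.04]
    - [0.088,0.165,-0.04]
    - [0.088,0.165,-0.04]
    - [0.088,0.165,-0.04]
  yaw: [0.035,0.035,0.035,0.035,0.035]
  fingers: [-1,-1,-1,-1,-1]

```text
t: 1.77
ee_pos: [0.5325, 0.2055, 0.1905]
ee_rot: [-180.0, 0.0, 90.0]
ft_force: [0.3, -0.6, 0.7]
width: 0.0854
grip_force: 0.0
```

Request:
step_arm:
  xyz:
    - [0,0,0]
    - [0,0,0]
  yaw: [0,0]
  fingers: [-1,-1]

```text
t: 1.93
ee_pos: [0.532, 0.2049, 0.1897]
ee_rot: [-179.9, 0.1, 89.9]
ft_force: [0.1, -1.3, -0.6]
width: 0.0851
grip_force: 0.0
```

```bash
python3 - <<'E'
from h import *
s=bot.state(); im=bot.get_image("wrist"); cv2.imwrite("pics/w1.png",im); print(s["ee_pos"],s["ee_rot"])
for ce,st in blobs(im,"orange",None,40):
    print(ce,st,cast("wrist",ce,.06,s).round(4),cast("wrist",ce,.072,s).round(4))
E
```

```text
[0.53199408 0.20491947 0.18972389] [-1.79865396e+02  5.29327938e-02  8.99423977e+01]
[328.9 217.4] [316 204  27  32 369] [0.5357 0.2108 0.06  ] [0.5356 0.2135 0.072 ]
```

View pics/w1.png

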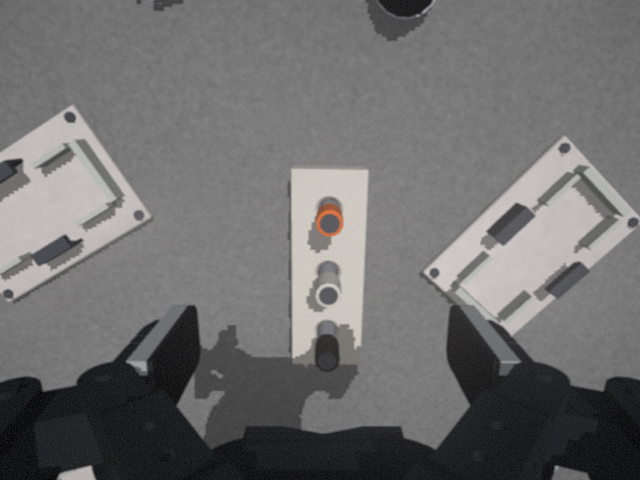

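The wrist view shows the orange ring centred at about (330,222). The white pin is at (328,295) and the black pin at (327,360). The pin is at about (0.536, 0.211).

Request:
step_arm:
  xyz:
    - [0.02,0.03,-0.145]
    - [0,0,-0.145]
    - [0,0,-0.145]
    - [0,0,-0.145]
    - [0,0,-0.145]
  yaw: [0,0,0,0,0]
  fingers: [-1,-1,-1,-1,-1]

```text
t: 2.4
ee_pos: [0.5361, 0.2084, 0.0459]
ee_rot: [179.9, -0.0, 89.7]
ft_force: [-0.7, 0.6, -0.3]
width: 0.0855
grip_force: 0.0
```

Request:
step_arm:
  xyz:
    - [0,0,0]
    - [0,0,0]
    - [0,0,0]
    - [0,0,0]
    - [0,0,0]
  yaw: [0,0,0,0,0]
  fingers: [1,1,1,1,1]

```text
t: 2.82
ee_pos: [0.5373, 0.2099, 0.0482]
ee_rot: [179.8, -0.1, 89.8]
ft_force: [-0.2, -0.0, 0.5]
width: 0.0254
grip_force: 0.0
```

Request:
step_arm:
  xyz:
    - [0,0,0]
    - [0,0,0]
    - [0,0,0]
    - [0,0,0]
    - [0,0,0]
  yaw: [0,0,0,0,0]
  fingers: [1,1,1,1,1]

```text
t: 3.23
ee_pos: [0.5372, 0.21, 0.0478]
ee_rot: [179.9, -0.1, 89.8]
ft_force: [-0.7, -0.9, 9.1]
width: 0.0167
grip_force: 25.9
```

Request:
step_arm:
  xyz:
    - [0,0,0.05]
    - [0,0,0.15]
    - [0,0,0.15]
    - [0,0,0.18]
    - [0,0,0.18]
  yaw: [0,0,0,0,0]
  fingers: [1,1,1,1,1]

```text
t: 3.65
ee_pos: [0.5357, 0.2094, 0.1908]
ee_rot: [-180.0, -0.0, 89.8]
ft_force: [1.0, 0.3, 0.7]
width: 0.0172
grip_force: 25.0
```

Request:
step_arm:
  xyz:
    - [0.009,-0.162,0]
    - [0.009,-0.162,0]
    - [0.009,-0.162,0]
    - [0.009,-0.162,0]
  yaw: [-0.052,-0.052,-0.052,-0.052]
  fingers: [1,1,1,1]

```text
t: 3.98
ee_pos: [0.5434, 0.0788, 0.1896]
ee_rot: [179.9, -0.0, 70.9]
ft_force: [0.3, 0.2, -0.7]
width: 0.017
grip_force: 25.0
```

Request:
step_arm:
  xyz:
    - [0.009,-0.162,0]
    - [0.009,-0.162,0]
    - [0.009,-0.162,0]
    - [0.009,-0.162,0]
  yaw: [-0.052,-0.052,-0.052,-0.052]
  fingers: [1,1,1,1]

```text
t: 4.32
ee_pos: [0.5505, -0.0511, 0.1895]
ee_rot: [180.0, -0.0, 52.1]
ft_force: [0.3, -0.3, -0.5]
width: 0.0169
grip_force: 25.0
```

Request:
step_arm:
  xyz:
    - [0.009,-0.162,0]
    - [0.009,-0.162,0]
    - [0.009,-0.162,0]
    - [0.009,-0.162,0]
    - [0,0,0]
  yaw: [-0.052,-0.052,-0.052,-0.052,0]
  fingers: [1,1,1,1,1]

```text
t: 4.73
ee_pos: [0.5577, -0.184, 0.189]
ee_rot: [179.9, 0.0, 33.1]
ft_force: [0.6, -0.5, -0.4]
width: 0.0169
grip_force: 25.0
```

```bash
python3 - <<'E'
from h import *
s=bot.state(); im=bot.get_image("wrist"); cv2.imwrite("pics/w2.png",im); print(s["ee_pos"],s["ee_rot"],s["width"])
for c,z in (("orange",s["ee_pos"][2]),("green",.08),("blue",.076)):
  for ce,st in blobs(im,c,None,100): print(c,ce,st,cast("wrist",ce,z,s).round(4))
print(proj("wrist",[.558,-.178,.044],s))
E
```

```text
[ 0.5576524  -0.18403168  0.18904156] [1.79906613e+02 1.90975636e-02 3.31223794e+01] 0.016914055289122393
orange [323.  320.2] [ 296  289   56   76 2234] [ 0.5547 -0.1873  0.189 ]
blue [286.2 268.2] [282 244  11  45 254] [ 0.5255 -0.1779  0.076 ]
blue [352.8 267.4] [348 244  11  45 307] [ 0.5497 -0.214   0.076 ]
blue [532.2 372.4] [ 482  353   82   43 1133] [ 0.5539 -0.3636  0.076 ]
(np.float64(314.1732671674614), np.float64(216.79580017888964))
```

View pics/w2.png

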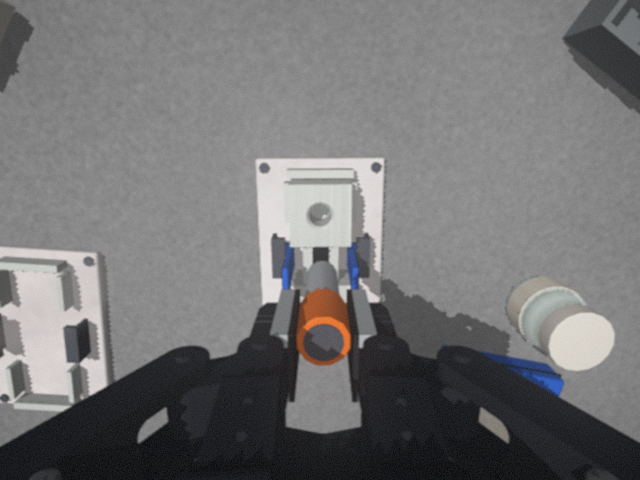

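```bash
python3 - <<'E'
from h import *
s=bot.state(); im=cv2.imread("pics/w2.png")
g=cv2.cvtColor(im,cv2.COLOR_BGR2GRAY)[195:235,300:340]
m=cv2.inRange(g,0,165); n,l,st,ce=cv2.connectedComponentsWithStats(m)
for i in range(1,n):
  if st[i][4]>60: print(ce[i]+[300,195],st[i],cast("wrist",ce[i]+[300,195],.044,s).round(4))
p=s["ee_pos"]; print(p,proj("wrist",[p[0],p[1],p[2]-.040],s), proj("wrist",[p[0],p[1],p[2]],s),proj("wrist",[p[0],p[1],p[2]+.024],s))
cv2.imwrite("pics/w2c.png",cv2.resize(im[190:380,260:380],None,fx=3,fy=3,interpolation=2))
E
```

```text
[318.45410628 214.01932367] [  7   8  24  23 414] [ 0.5613 -0.177   0.044 ]
[ 0.55767123 -0.18174303  0.18900814] (np.float64(320.4505432681624), np.float64(272.9538744614673)) (np.float64(319.88773505154774), np.float64(309.84344823709364)) (np.float64(319.39358072858965), np.float64(342.2330648332392))
```

View pics/w2c.png

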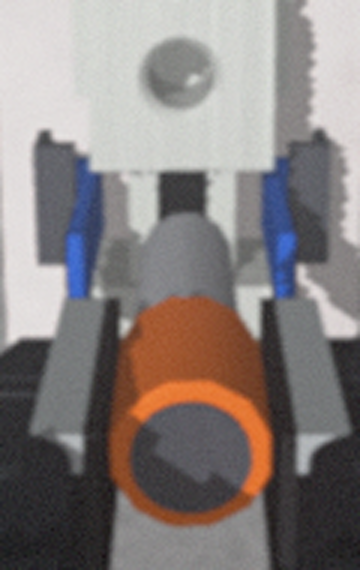

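Bore at about (319.7,214.3), and the pin foot at about (322,273), where it should be. Move over the bore, go lower and let it settle.

Request:
step_arm:
  xyz:
    - [0.02,0.01,-0.1]
    - [0,0,-0.16]
    - [0,0,-0.16]
    - [0,0,0]
    - [0,0,0]
  yaw: [0,0,0,0,0]
  fingers: [1,1,1,1,1]

```text
t: 5.2
ee_pos: [0.561, -0.1762, 0.1044]
ee_rot: [-179.9, 0.1, 33.7]
ft_force: [0.3, 0.0, 0.9]
width: 0.0169
grip_force: 25.0
```

Request:
step_arm:
  xyz:
    - [0,0,0]
    - [0,0,0]
    - [0,0,0]
  yaw: [0,0,0]
  fingers: [1,1,1]

```text
t: 5.45
ee_pos: [0.5629, -0.1773, 0.1063]
ee_rot: [179.9, -0.1, 33.7]
ft_force: [0.3, 0.0, 0.1]
width: 0.017
grip_force: 25.0
```

```bash
python3 - <<'E'
from h import *
P=[]
for k in range(3):
  s=bot.state(); im=bot.get_image("wrist"); P.append(s["ee_pos"]); print(s["ee_pos"].round(4),s["ee_rot"].round(2))
s["ee_pos"]=p=np.mean(P,0)
print(p.round(4),"bore pred",proj("wrist",[.5613,-.177,.044],s),"foot",proj("wrist",p-[0,0,.04],s))
t=bot.get_image("top"); 
a=cv2.resize(im[150:350,220:420],(400,400),interpolation=2); b=cv2.resize(t[190:290,350:450],(400,400),interpolation=2)
cv2.imwrite("pics/c3.png",np.hstack([a,b])); cv2.imwrite("pics/w3.png",im)
E
```

```text
[ 0.5629 -0.1773  0.1063] [ 1.7987e+02 -1.0000e-01  3.3670e+01]
[ 0.5627 -0.1773  0.1059] [ 1.799e+02 -8.000e-02  3.366e+01]
[ 0.5625 -0.1773  0.1055] [ 1.7992e+02 -7.0000e-02  3.3650e+01]
[ 0.5627 -0.1773  0.1059] bore pred (np.float64(318.5795064156876), np.float64(260.2170037350938)) foot (np.float64(320.40167051590817), np.float64(273.02414179179914))
```

View pics/c3.png

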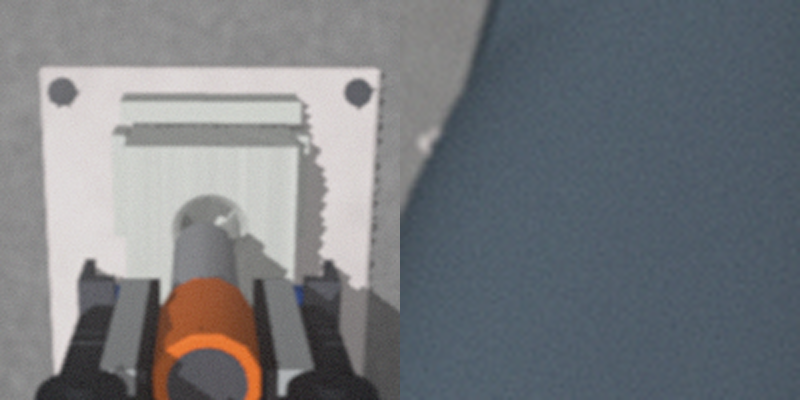

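```bash
python3 - <<'E'
from h import *
s=bot.state(); s["ee_pos"]=p=np.array([.5627,-.1773,.1059]); s["ee_rot"]=np.array([180,0,33.66])
a=np.linspace(0,6.283,60)
def circ(x,y,z,r):
    q=np.array([proj("wrist",[x+r*np.cos(t),y+r*np.sin(t),z],s) for t in a]); return q[:,0].min().round(1),q[:,0].max().round(1),q[:,1].min().round(1),q[:,1].max().round(1)
print("obs bore 306,343,top 247.5; pred at TCP", circ(p[0],p[1],.044,.010), circ(p[0],p[1],.042,.008))
for d in (.037,.040): print("foot +3",d,circ(p[0],p[1],p[2]-d+.003,.007),"end",circ(p[0],p[1],p[2]-d,.004))
for h in (.024,.028): print("headtop",circ(p[0],p[1],p[2]+h,.009))
im=cv2.imread("pics/w3.png"); cv2.imwrite("pics/c4.png",cv2.resize(im[230:360,270:370],None,fx=4.6,fy=4.6,interpolation=2))
E
```

```text
obs bore 306,343,top 247.5; pred at TCP (np.float64(301.5), np.float64(340.1), np.float64(239.8), np.float64(276.4)) (np.float64(305.5), np.float64(336.1), np.float64(242.4), np.float64(271.5))
foot +3 0.037 (np.float64(305.0), np.float64(335.9), np.float64(262.9), np.float64(291.8)) end (np.float64(311.8), np.float64(329.2), np.float64(267.0), np.float64(283.3))
foot +3 0.04 (np.float64(305.3), np.float64(335.7), np.float64(260.8), np.float64(289.3)) end (np.float64(312.0), np.float64(329.1), np.float64(264.8), np.float64(280.9))
headtop (np.float64(291.2), np.float64(347.5), np.float64(316.5), np.float64(367.0))
headtop (np.float64(290.2), np.float64(348.2), np.float64(322.4), np.float64(374.2))
```

View pics/c4.png

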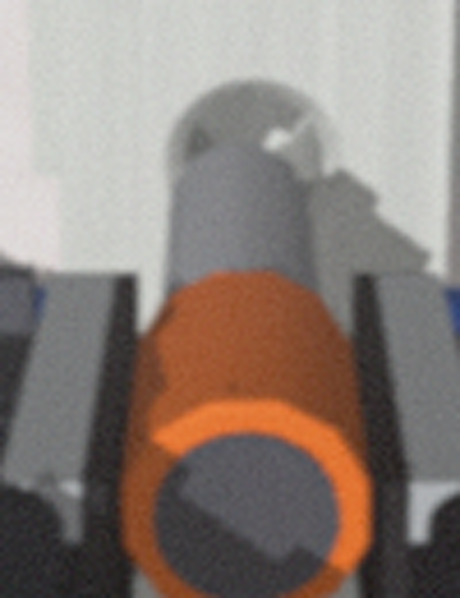

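Bore rim at x 306–343, top 247, so its centre is about (325,265). The pin needs to go about 3.6 mm back and 1.7 mm right.

Request:
step_arm:
  xyz:
    - [-0.01,-0.017,0]
    - [0,0,-0.04]
    - [0,0,-0.04]
    - [0,0,-0.03]
    - [0,0,-0.02]
  yaw: [0,0,0,0,0]
  fingers: [1,1,1,1,1]

```text
t: 6.07
ee_pos: [0.5592, -0.1804, 0.0768]
ee_rot: [-179.9, 0.1, 33.6]
ft_force: [0.5, -0.4, -0.4]
width: 0.0168
grip_force: 25.0
```

Request:
step_arm:
  xyz:
    - [0,0,-0.01]
    - [0,0,-0.01]
    - [0,0,-0.01]
    - [0,0,0]
  yaw: [0,0,0,0]
  fingers: [1,1,1,1]

```text
t: 6.4
ee_pos: [0.5597, -0.1805, 0.072]
ee_rot: [-180.0, 0.0, 33.7]
ft_force: [-0.6, 0.0, -1.0]
width: 0.0168
grip_force: 25.0
```

Request:
step_arm:
  xyz:
    - [0,0,-0.02]
    - [0,0,-0.02]
    - [0,0,-0.015]
    - [0,0,0]
    - [0,0,0]
  yaw: [0,0,0,0,0]
  fingers: [1,1,1,1,1]

```text
t: 6.82
ee_pos: [0.5597, -0.1805, 0.0611]
ee_rot: [-180.0, 0.0, 33.6]
ft_force: [1.4, -0.9, -0.7]
width: 0.0172
grip_force: 25.0
```

Request:
step_arm:
  xyz:
    - [0,0,-0.01]
    - [0,0,-0.01]
    - [0,0,0]
  yaw: [0,0,0]
  fingers: [1,1,1]

```text
t: 7.07
ee_pos: [0.5597, -0.1805, 0.057]
ee_rot: [-180.0, 0.0, 33.6]
ft_force: [0.2, 0.0, -0.3]
width: 0.0173
grip_force: 25.0
```

Request:
step_arm:
  xyz:
    - [0,0,-0.006]
    - [0,0,0]
    - [0,0,0]
  yaw: [0,0,0]
  fingers: [1,1,1]

```text
t: 7.32
ee_pos: [0.5598, -0.1806, 0.0561]
ee_rot: [-180.0, 0.0, 33.6]
ft_force: [0.4, 0.1, -0.8]
width: 0.0169
grip_force: 25.1
```

```bash
python3 - <<'E'
from h import *
s=bot.state(); im=bot.get_image("wrist"); print(s["ee_pos"],s["ft_force"])
cv2.imwrite("pics/c5.png",cv2.resize(im[180:400,210:430],(600,600),interpolation=2))
E
```

```text
[ 0.55982239 -0.1805921   0.05609191] [ 0.44224137  0.12492271 -0.79688117]
```

View pics/c5.png

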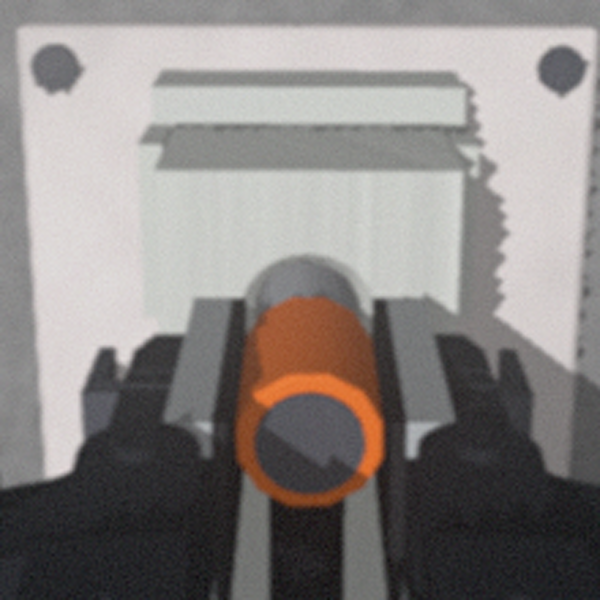

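Request:
step_arm:
  xyz:
    - [0,0,-0.006]
    - [0,0,-0.003]
    - [0,0,0]
  yaw: [0,0,0]
  fingers: [1,1,1]

```text
t: 7.62
ee_pos: [0.5607, -0.1807, 0.0557]
ee_rot: [179.9, -0.1, 33.7]
ft_force: [-3.1, 2.0, 17.4]
width: 0.0169
grip_force: 27.2
```

Seated: 17 N against the bottom of the bore. Let go and lift away.

Request:
step_arm:
  xyz:
    - [0,0,0.004]
    - [0,0,0]
    - [0,0,0]
    - [0,0,0]
    - [0,0,0]
  yaw: [0,0,0,0,0]
  fingers: [-1,-1,-1,-1,-1]

```text
t: 8.03
ee_pos: [0.5597, -0.1806, 0.0549]
ee_rot: [-180.0, 0.0, 33.6]
ft_force: [0.8, -0.0, 0.4]
width: 0.076
grip_force: 0.0
```

Request:
step_arm:
  xyz:
    - [0,0,0]
    - [0,0,0]
    - [0,0,0.1]
    - [0,0,0.18]
    - [0,0,0.18]
  yaw: [0,0,0,0,0]
  fingers: [-1,-1,-1,-1,-1]

```text
t: 8.45
ee_pos: [0.5588, -0.1802, 0.1474]
ee_rot: [-179.9, 0.1, 33.6]
ft_force: [1.1, -1.6, 0.4]
width: 0.0853
grip_force: 0.0
```

Request:
step_arm:
  xyz:
    - [-0.078,-0.052,0.1]
    - [-0.078,-0.052,0]
    - [0,0,0]
    - [0,0,0]
    - [0,0,0]
  yaw: [0,0,0,0,0]
  fingers: [-1,-1,-1,-1,-1]

```text
t: 8.87
ee_pos: [0.5287, -0.2012, 0.1667]
ee_rot: [-180.0, 0.0, 33.6]
ft_force: [-1.1, -0.1, -0.2]
width: 0.0854
grip_force: 0.0
```

```bash
python3 - <<'E'
from h import *
s=bot.state(); im=bot.get_image("wrist"); cv2.imwrite("pics/w6.png",im); p=s["ee_pos"]; print(p,s["ee_rot"],s["width"])
for c in ("orange","green","blue"):
  for ce,st in blobs(im,c,None,60): print(c,ce,st)
y=np.radians(s["ee_rot"][2]); X=np.array([np.cos(y),np.sin(y),0]); Y=np.array([-np.sin(y),np.cos(y),0]); g=np.array([p[0],p[1],0])
for n,a,b,z in (("L",0,.023,.076),("R",0,-.023,.076),("or",.0375,0,.08),("gr",-.0375,0,.08)): print(n,np.round(proj("wrist",g+a*X+b*Y+[0,0,z],s),1))
E
```

```text
[ 0.52869803 -0.20115375  0.16672372] [-1.79971858e+02  6.80195414e-03  3.36390239e+01] 0.08535327202515842
orange [322.3 176. ] [307 161  31  34 390]
green [322.8 292.9] [309 278  28  39 544]
blue [284.3 233.3] [280 207  12  51 313]
blue [359.3 232.4] [353 207  13  51 456]
blue [555.2 357.9] [ 511  335   77   53 1649]
blue [446.9 400.2] [ 428  353   42   81 1831]
L [281.8 242.9]
R [360.4 242.9]
or [321.  179.6]
gr [321.2 304.8]
```

View pics/w6.png

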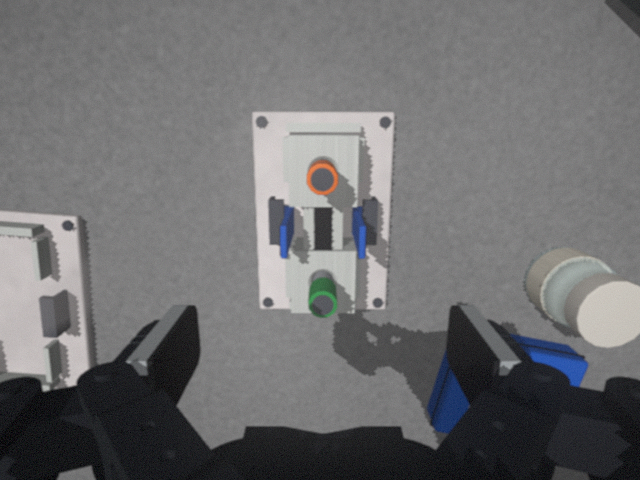

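The orange ring (322,178) and green ring (323,304) are within a pixel or two of where they should be, so the gripper is centred over the catches and the pin is seated. Descend and pinch.

Request:
step_arm:
  xyz:
    - [0,0,-0.15]
    - [0,0,-0.15]
    - [0,0,-0.15]
    - [0,0,-0.1]
    - [0,0,-0.05]
  yaw: [0,0,0,0,0]
  fingers: [-1,-1,-1,-1,-1]

```text
t: 9.33
ee_pos: [0.5272, -0.2002, 0.0437]
ee_rot: [-179.8, 0.1, 33.7]
ft_force: [-0.3, -0.4, 0.7]
width: 0.0853
grip_force: 0.0
```

Request:
step_arm:
  xyz:
    - [0,0,0]
    - [0,0,0]
    - [0,0,0]
    - [0,0,0]
    - [0,0,0]
  yaw: [0,0,0,0,0]
  fingers: [1,1,1,1,1]
  force: 40

```text
t: 9.75
ee_pos: [0.5297, -0.2013, 0.0495]
ee_rot: [179.9, -0.1, 33.7]
ft_force: [-9.4, 6.2, 22.2]
width: 0.0317
grip_force: 38.1
```

Request:
step_arm:
  xyz:
    - [0,0,0]
    - [0,0,0]
    - [0,0,0]
    - [0,0,0]
    - [0,0,0]
  yaw: [0,0,0,0,0]
  fingers: [1,1,1,1,1]

```text
t: 10.17
ee_pos: [0.5296, -0.2013, 0.0495]
ee_rot: [179.9, -0.1, 33.7]
ft_force: [-5.6, 5.3, 20.0]
width: 0.0315
grip_force: 38.6
```

Request:
step_arm:
  xyz:
    - [0,0,0.01]
    - [0,0,0.01]
    - [0,0,0.01]
    - [0,0,0.02]
    - [0,0,0]
  yaw: [0,0,0,0,0]
  fingers: [1,1,1,1,1]

```text
t: 10.58
ee_pos: [0.5291, -0.2016, 0.058]
ee_rot: [179.9, -0.0, 33.6]
ft_force: [0.5, 0.2, -2.2]
width: 0.031
grip_force: 40.4
```

```bash
python3 - <<'E'
from h import *
s=bot.state(); im=bot.get_image("wrist"); cv2.imwrite("pics/w7.png",im); p=s["ee_pos"]; print(p,s["width"],s["ft_force"],s["grip_force"])
for c in ("orange","green","blue"):
  for ce,st in blobs(im,c,None,60): print(c,ce,st)
y=np.radians(s["ee_rot"][2]); X=np.array([np.cos(y),np.sin(y),0]); g=np.array([p[0],p[1],0])
for z in (.08,.09,.1): print(z,[np.round(proj("wrist",g+a*X+[0,0,z],s),1) for a in (.0375,-.0375)])
E
```

```text
[ 0.52906114 -0.20158101  0.05798576] 0.03096475922198063 [ 0.46387994  0.16151663 -2.19998092] 40.437501668930054
orange [323.8 222.2] [ 294  192   61   71 1814]
green [324.  412.2] [ 301  389   48   46 1783]
blue [279.  311.9] [ 268  269   21  105 1281]
blue [366.4 313.5] [ 357  269   21  105 1355]
blue [517.3 426.2] [506 414  25  24 306]
0.08 [array([319.1, 226.7]), array([319.8, 435.9])]
0.09 [array([318.8, 235.4]), array([319.5, 458.1])]
0.1 [array([318.5, 245.5]), array([319.3, 483.7])]
```

The wrist carries −2.2 N, which is the cassette's weight, so it is unlatched. Keep lifting.

Request:
step_arm:
  xyz:
    - [0,0,0.03]
    - [0,0,0.04]
    - [0,0,0.05]
    - [0,0,0.05]
    - [0,0,0.05]
  yaw: [0,0,0,0,0]
  fingers: [1,1,1,1,1]

```text
t: 11.05
ee_pos: [0.5289, -0.2014, 0.1026]
ee_rot: [180.0, -0.0, 33.7]
ft_force: [0.6, -0.1, -2.3]
width: 0.0305
grip_force: 40.4
```

Request:
step_arm:
  xyz:
    - [0,0,0.05]
    - [0,0,0.05]
    - [0,0,0.05]
    - [0,0,0.05]
    - [0,0,0.05]
  yaw: [0,0,0,0,0]
  fingers: [1,1,1,1,1]

```text
t: 11.47
ee_pos: [0.5286, -0.2014, 0.1522]
ee_rot: [180.0, -0.0, 33.6]
ft_force: [0.4, 0.4, -2.3]
width: 0.0308
grip_force: 40.4
```

Request:
step_arm:
  xyz:
    - [0,0,0.05]
    - [0,0,0.05]
    - [0,0,0.03]
    - [0,0,0.02]
    - [0,0,0]
  yaw: [0,0,0,0,0]
  fingers: [1,1,1,1,1]

```text
t: 11.88
ee_pos: [0.529, -0.2015, 0.1819]
ee_rot: [180.0, -0.0, 33.7]
ft_force: [-0.2, 0.2, -3.5]
width: 0.0308
grip_force: 40.4
```

Request:
step_arm:
  xyz:
    - [0,0,0]
    - [0,0,0]
    - [0,0,0]
    - [0,0,0]
    - [0,0,0]
  yaw: [0,0,0,0,0]
  fingers: [1,1,1,1,1]

```text
t: 12.3
ee_pos: [0.5285, -0.2013, 0.1808]
ee_rot: [-180.0, 0.0, 33.6]
ft_force: [0.1, -0.9, -2.7]
width: 0.0307
grip_force: 40.4
```

```bash
python3 - <<'E'
from h import *
s=bot.state(); im=bot.get_image("wrist"); cv2.imwrite("pics/w8.png",im); print(s["ee_pos"],s["width"],s["ft_force"],s["grip_force"],s["qd"].round(2))
for c in ("orange","green","blue"):
  for ce,st in blobs(im,c,None,60): print(c,ce,st)
E
```

```text
[ 0.52848717 -0.20130714  0.18082643] 0.030733084480435855 [ 0.08991952 -0.92294142 -2.7247556 ] 40.434855222702026 [-0.06 -0.08  0.15  0.07 -0.05  0.04]
orange [322.9 222.2] [ 293  192   61   71 1807]
green [322.9 412.5] [ 300  389   47   45 1732]
blue [279.1 312.3] [ 268  269   21  105 1280]
blue [366.4 313.3] [ 357  269   22  105 1354]
blue [507.5 345.2] [ 437  316  140   73 4075]
blue [519.  429.2] [506 423  26  14 220]
```

```bash
python3 -c "
from workcell import bot
print(bot.close_job())"
```

```text
the job is handed in; nothing more can be done
None
```

I stood the orange pin fully down in the cassette's empty bore and let go. I then pinched the cassette's catches and lifted it about 13 cm clear of the dock, and handed the job in still holding it level. Wrist-camera checks showed both pins unmoved during the lift. Handing in returned no verdict, so I can't confirm the run was judged a pass.

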